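# Put the rail carriages away in the narrow drawer lanes

### The job

Put the two linear rail carriages from the black cradle away in the low grey cabinet: one lying flat, lengthwise, in each of the two narrow lanes of the open drawer, lowered in rather than dropped; then push the drawer fully home without slamming it. The steel post stays in the cradle, and leave the other things on the bench where they are.

Things in the scene. Friction and masses are not known exactly. Their poses are not given: they have to be found in the camera images.
- carriage_1: linear rail carriage, a flat steel block with green end caps, 30 (x) x 52 (y, its length) x 13 mm, about 0.11 kg; origin at its middle, 2 mm below its underside (its top is 15 mm above the origin). It starts flat in a cradle pocket, where it can be held only across its 30 mm width; in a lane fingers fit only at its two ends. The mat between cradle and drawer is free to set it down
- carriage_2: a second carriage, just like carriage_1
- post: smooth round steel post 13 mm thick, 50 mm long (along its y), lying in another pocket of the cradle; it stays there. Origin at its underside
- cradle: fixed black cradle: base 104 (x) x 204 (y) x 6 mm with four cheeks, 8 mm thick (y), 42 mm wide (x), tops 28 mm above the mat, at y = -96, -32, 32 and 96 mm; the three 56 mm pockets between them lie end to end at y = -64, 0, 64 mm and are open at the sides (x). What lies in which changes. Origin on the mat, under its middle
- cabinet: fixed low grey cabinet, 155 (x) x 168 (y) x 70 mm high; one drawer comes out of its face towards -x (its own frame). Origin on the mat, under its middle; the face is at x = -77.5 mm
- drawer (a joint): how far the drawer is out, m: 0 fully home, 0.128 fully out. It starts out by 0.116 to 0.126; a push of a few newtons moves it
- lane_outer (a point): point on the floor of the lane by the drawer's right side wall (-y), at the middle of its uncovered length; x points along the lane into the cabinet, z up. Lane 37 mm wide (y), floor 14 mm above the mat, walls 3 mm thick, 38 mm high above the floor; it runs from the front panel, 60 mm before this point, to the back wall, 72 mm behind it; what is past the cabinet's face is covered
- lane_inner (a point): the same point of the second narrow lane, 40 mm to the left (+y) of the first. Left of it lies a wider compartment (62 mm) in which three short posts are kept, not to be used
- drawer_front (a point): middle of the outer face of the drawer's front panel (168 wide in y, from 6 to 64 mm above the mat), 35 mm above the mat; x points into the cabinet. A pull lip 70 mm long (y), 52 to 58 mm above the mat, stands 13 mm out of the face
- lens_box: bystander: round white lens box, 41 mm across, 20 mm high; origin at its underside
- star_knob: bystander: black star knob, 47 mm across, 36 mm high; origin at its underside
- screwdriver: bystander: screwdriver, 174 mm long (y), 25 mm thick, lying; origin at its underside, mid-length
- solder_reel: bystander: small solder reel, 52 x 59 mm, 36 mm high; origin at its underside
There are look-alikes about, which are no part of the job. Several things look just like the cradle: the one meant starts farthest to the robot's left.

How it is judged:
By the outcome, as a careful person would: the job done as asked, in the order asked, and still so for the second after the job is handed in, with the robot touching nothing.
It also fails if it takes over 72 s, if anything falls off the work surface, if the arm or the gripper's body presses on something with over 40 N, if the wrist force passes 120 N, or if a joint passes its speed limit or range.

### The arm

A 6-joint arm with a two-finger parallel gripper is mounted at the origin on the work surface; the furniture and walls round the work are solid. World frame = base frame: x ahead of the robot, y to its left, z up, the work surface at z = 0. Lengths are in m, angles in rad, forces in N, time in s.
With the tool pointing down it reaches from about 0.275 to 0.875 m from the base axis. Payload 12.5 kg.
Tool frame: the origin (TCP) lies on the centre line of the jaws, within the pads' length; the fingertips stand 19 mm ahead of it and the grasp point (between the pads) is the TCP; z points along the fingers, y is the line along which they close (so a half turn about z gives the same grasp; the last joint's range is limited). The gripper opens to 85 mm and grips with 20 to 120 N. Pads are 22 mm wide; open, the fingers measure 114 mm over their backs; the gripper's body (76 mm by 85 mm) begins 54 mm behind the grasp point. The pads swing forward as they close: fully open they stand 13 mm farther back than shut.
Start: joints at [1.231, 0.351, 1.652, -0, 1.139, -0.085], TCP at [0.139, 0.532, 0.25] pointing down, gripper open.
Joint ranges: [-2.75, 2.75], [-0.79, 2.1], [0.01, 2.65], [-1.57, 4.71], [0.07, 3.14], [-2.87, 2.87]. Speed limits (rad/s): [2.22, 2.22, 2.79, 3.14, 3.14, 3.14].

### API

Orientations are given as a unit quaternion [w, x, y, z].
In Python, from station import bot gives the robot as it stands.
- The arm moves only by the tool step_arm, never from a script. Its arguments are lists of equal length, an entry for each row: "dp": the shift along the tool's x, y, z in m, a list of three; "twist": the turn, a rotation vector about the tool's x, y, z in rad, a list of three. In form: {"dp": [[x, y, z], ...], "twist": [[rx, ry, rz], ...]}. A call has 1 to 5 rows; each row is the pose to reach, as a shift and turn from the pose commanded when the call began, along the tool's axes at that moment; what a row does not reach only later rows make up. A row lasts 1/8 s, in which the tool goes at most 62.5 mm and 10.7 degrees, less where a joint would pass 70% of its speed; a pose out of reach is approached as far as the arm can. A call with a gripper value outside its range is refused whole. "grip" is the opening, from 0 (shut) to 1 (fully open), set as the call begins (left out, the last holds). The fingers move at their own pace and stop on an object; "grip_force" is the grip in N (left out, the last holds). Time passes only in rows, so rows that repeat a pose let the fingers close. It gives the time, the measured TCP pose, the force, the opening and the grip force at its end, in the units of the state.
- bot.sense(): the state, without advancing time (a new reading comes with each control period).
- bot.snapshot(name): name is "side" or "top"; returns a dict with "image" (384x512x3 uint8, red, green, blue), "vfov" (degrees; the focal length in pixels is half the picture's height over the tangent of half this angle, whatever the lens; pixels are square), "cx", "cy" (the principal point, pixels), "R" (3x3) and "t" (3): a world point X has camera coordinates R X + t. Camera axes: x right, y down, z forward; pixel columns grow to the right and rows downward; lengths in m; the calibration is good to about 2 mm. A picture is of the moment at which its call begins. There is no depth.
- bot.sign_off(): hands the job in; it is judged then, once.
The state is a dict: "t": time; "joint_pos": joint angles; "joint_vel": joint speeds; "joint_efforts": joint torques, N m; "tool_pos": TCP position; "tcp_rot": TCP orientation; "ft_force": force on the tool from outside, world axes, zero at the start; "wrist_torque": the same for the moment, N m; "finger_gap": finger opening in m; "finger_force": force on a finger pad.
Only numpy, scipy, OpenCV 4.12 (cv2) and the standard library are available. Lean on these libraries where they do the work, as an engineer would, in place of code of your own. Each camera call takes 0.05 s, during which the arm holds its last target. There are 200 camera calls.

## Working session

There is one attempt and no reset: what is moved stays moved. The work goes in short steps, Python scripts to look and compute and a tool call to move; the robot and the scene stay as the last step left them, time stands still between calls to the robot, and variables do not carry over. Pictures are saved under pics/ and viewed, at most 10 in all, crops included, and the job is handed in when it is done.

Besides the shell and the picture viewer there is one more tool, called after ">>>" by a JSON object that holds its "op" and its "data". step_arm: Moves the arm, as the interface text tells. Its arguments: {"type":"object","properties":{"dp":{"type":"array","items":{"type":"array","items":{"type":"number"}}},"twist":{"type":"array","items":{"type":"array","items":{"type":"number"}}},"grip":{"type":"number"},"grip_force":{"type":"number"}},"required":["dp","twist"]}

```bash
mkdir -p pics; ls
python3 - <<'E'
from station import bot
import cv2,numpy as np,pickle
s=bot.sense();print(s['t'],s['tool_pos'],s['tcp_rot'],s['finger_gap'],s['ft_force'])
d={}
for n in('side','top'):
    p=bot.snapshot(n);d[n]=p
    cv2.imwrite(f'pics/{n}0.png',cv2.resize(p['image'][...,::-1],(768,576),interpolation=cv2.INTER_CUBIC))
    print(n,p['vfov'],p['cx'],p['cy'],np.round(p['R'],3).tolist(),np.round(p['t'],3), -p['R'].T@p['t'])
pickle.dump(d,open('s0.pkl','wb'))
E
```

```text
pics
0.0 [0.13850208 0.53195834 0.24975962] [-1.18048307e-04  1.27036066e-01  9.91897932e-01 -5.63541125e-04] 0.08560643092154911 [ 0.9864944  -0.36345467  0.349998  ]
side 54.0558063150976 253.9024613938356 191.69201188240044 [[0.947, -0.32, 0.009], [-0.24, -0.728, -0.642], [0.212, 0.606, -0.766]] [-0.565  0.071  1.364] [ 0.26358088 -0.95672626  1.09598777]
top 42.89116802577718 256.984810501586 184.9775747237477 [[0.007, -1.0, 0.012], [-0.998, -0.008, -0.056], [0.056, -0.012, -0.998]] [-0.148  0.546  1.692] [ 0.4513972  -0.12382495  1.72167253]
```

View pics/side0.png

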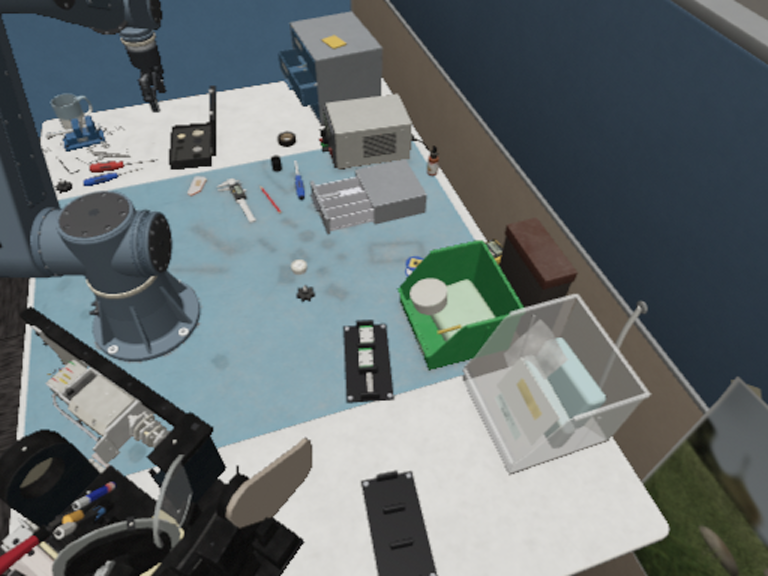

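View pics/top0.png

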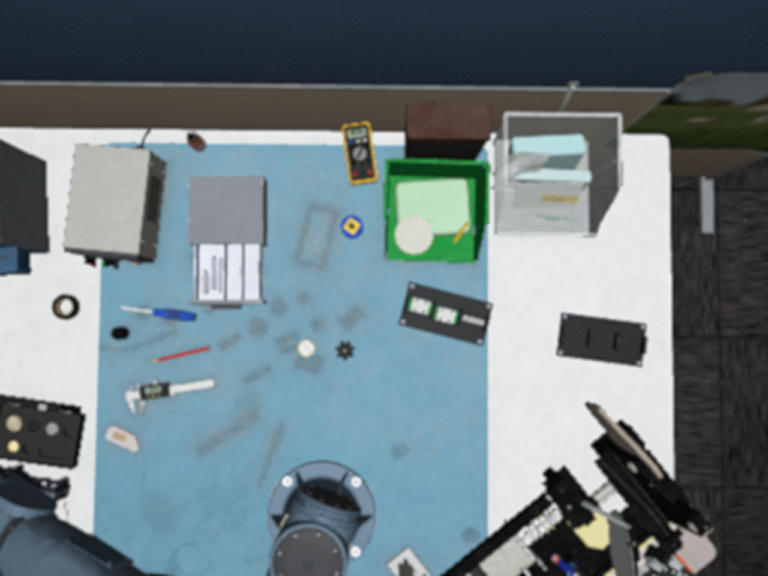

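The side view shows the cradle at about (368,362), with carriages at (366,332) and (366,358) and the post at (370,383). The drawer is at about (340,200). The top view shows the carriages at (420,306) and (446,316), the post at (473,321), and the drawer lanes at (235–262,272).

```bash
cat > h.py <<'E'
import numpy as np,cv2,pickle
def K(p):
    f=p['image'].shape[0]/2/np.tan(np.radians(p['vfov'])/2);return f,p['cx'],p['cy']
def proj(p,X):
    f,cx,cy=K(p);c=np.atleast_2d(X)@np.asarray(p['R']).T+p['t'];return np.c_[f*c[:,0]/c[:,2]+cx,f*c[:,1]/c[:,2]+cy]
def ray(p,uv):
    f,cx,cy=K(p);R=np.asarray(p['R']);uv=np.atleast_2d(uv)
    d=np.c_[(uv[:,0]-cx)/f,(uv[:,1]-cy)/f,np.ones(len(uv))]@R;return -R.T@np.asarray(p['t']),d
def plane(p,uv,z):
    o,d=ray(p,uv);return o+d*((z-o[2])/d[:,2])[:,None]
def tri(p,a,q,b):
    o,d=ray(p,a);o2,e=ray(q,b);d=d[0];e=e[0]
    s=np.linalg.lstsq(np.c_[d,-e],o2-o,rcond=None)[0];x,y=o+s[0]*d,o2+s[1]*e
    return (x+y)/2,np.linalg.norm(x-y)
E
python3 - <<'E'
from h import *
d=pickle.load(open('s0.pkl','rb'))
def crop(n,x,y,w,h,k):
    return cv2.resize(d[n]['image'][y:y+h,x:x+w,::-1],(w*k,h*k),interpolation=cv2.INTER_CUBIC)
def grid(im,x,y,k):
    for i in range(0,im.shape[1]//k,10): cv2.putText(im,str(x+i),(i*k,8),0,.3,(0,0,255),1);cv2.line(im,(i*k,0),(i*k,4),(0,0,255))
    for i in range(0,im.shape[0]//k,10): cv2.putText(im,str(y+i),(0,i*k+4),0,.3,(0,0,255),1)
    return im
A=[('top',262,182,66,50),('top',122,115,66,95),('side',224,208,44,62),('side',200,105,88,50)]
ims=[]
for n,x,y,w,h in A:
    k=min(400//w,300//h); k=int(min(400/w,300/h))
    im=grid(crop(n,x,y,w,h,k),x,y,k); c=np.zeros((300,400,3),np.uint8);c[:im.shape[0],:im.shape[1]]=im;ims.append(c)
cv2.imwrite('pics/c0.png',np.vstack([np.hstack(ims[:2]),np.hstack(ims[2:])]))
for n,(x,y,w,h) in {'top':(262,182,66,50),'side':(224,208,44,62)}.items():
    hsv=cv2.cvtColor(d[n]['image'],cv2.COLOR_RGB2HSV);m=np.zeros(hsv.shape[:2],np.uint8)
    for name,mm in (('bright',((hsv[...,2]>150)&(hsv[...,1]<60))),('green',((hsv[...,1]>90)&(abs(hsv[...,0].astype(int)-65)<20)&(hsv[...,2]>60)))):
        m[:]=0;m[y:y+h,x:x+w]=mm[y:y+h,x:x+w]
        c=cv2.connectedComponentsWithStats(m,connectivity=4)
        for s,ce in zip(c[2][1:],c[3][1:]):
            if s[4]>=6: print(n,name,s,ce.round(2))
E
```

```text
top bright [325 182   3  21  61] [326.02 191.67]
top bright [273 199  14  10 107] [279.7  203.54]
top bright [291 205  13  11 109] [297.04 209.72]
top bright [324 207   4  25  61] [326.1  221.25]
top bright [309 211  13   5  37] [315.   213.08]
top green [271 198   4   8  15] [272.27 201.67]
top green [286 201   3   9  14] [287.21 205.36]
top green [289 205   3   7  11] [289.64 207.73]
top green [303 208   4   8  13] [304.54 211.62]
side bright [224 208  44  62 961] [246.27 230.15]
side bright [240 218   9  10  86] [243.91 222.57]
side bright [239 233  10  11  97] [243.29 238.15]
side bright [244 249   4  12  38] [245.82 254.34]
side bright [242 262  26   8  91] [258.44 267.1 ]
side green [240 217   8   1   8] [243.5 217. ]
side green [239 232   9   1   9] [243. 232.]
```

View pics/c0.png

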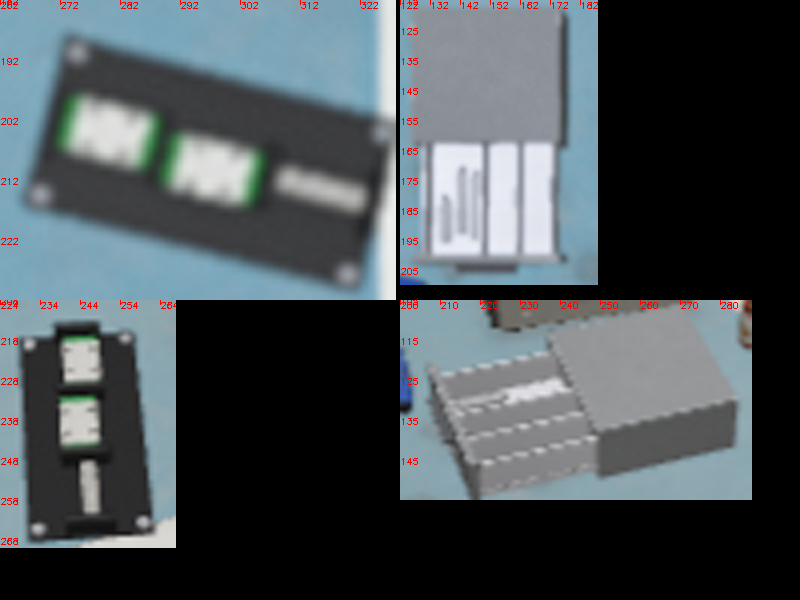

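The crops show both carriages with green caps in the top view at (279.7,203.5) and (297,209.7). The post is at (315,213). The inner lane covers u 151–161 and the outer lane u 163–173, over rows 162–199.

Run:
```python
from h import *
d=pickle.load(open('s0.pkl','rb'));T,S=d['top'],d['side']
print('carr/post triangulated')
for n,a,b in(('A',(279.7,203.54),(243.9,222.3)),('B',(297.04,209.72),(243.25,237.9)),('post',(315,213.08),(245.82,254.34))):
    print(n,*tri(T,a,S,b))
print('screws');
sc=plane(T,[(274,190.5),(267.5,214),(319,227.5),(325.5,203.5)],.006);print(sc.round(4),plane(S,[(231,218.8),(255.2,217.2),(259.5,263),(233,265)],.006).round(4))
h=cv2.cvtColor(T['image'],cv2.COLOR_RGB2HSV)
g=cv2.cvtColor(T['image'],cv2.COLOR_RGB2GRAY).astype(int)
for v in(168,175,185,192): print(v,g[v,124:182])
for u in(140,156,168): print(u,g[112:210,u])
# green cap pair yaw per carriage (origin top z ~ .023)
for a,b in(((272.27,201.67),(287.21,205.36)),((289.64,207.73),(304.54,211.62))):
    P=plane(T,[a,b],.02);v=P[0]-P[1];print(P.round(4),np.degrees(np.arctan2(v[1],v[0])),np.linalg.norm(v))
m=((abs(h[...,1].astype(int)-10)<30)&(g<200)&(g>90)).astype(np.uint8);m2=m*0;m2[112:165,120:185]=m[112:165,120:185]
c=max(cv2.findContours(m2,0,1)[0],key=cv2.contourArea);r=cv2.minAreaRect(c);print(r,cv2.boundingRect(c))
```

```text
carr/post triangulated
A [ 0.48309324 -0.22411467  0.01666774] 0.0014439425113048922
B [ 0.46173008 -0.28470844  0.01610937] 0.0009049841425911527
post [ 0.4505241  -0.34762595  0.01502637] 0.0010315161731228148
screws
[[ 0.5283 -0.2043  0.006 ]
 [ 0.4456 -0.1819  0.006 ]
 [ 0.3997 -0.3627  0.006 ]
 [ 0.4839 -0.3856  0.006 ]] [[ 0.447  -0.1881  0.006 ]
 [ 0.5311 -0.2085  0.006 ]
 [ 0.485  -0.3875  0.006 ]
 [ 0.4009 -0.3673  0.006 ]]
168 [151 150 146 144 157 175 161 131 156 215 236 238 237 236 235 236 235 235
 234 233 235 234 235 236 231 191 142 168 219 233 233 233 232 233 232 232
 219 174 152 196 229 232 232 231 231 232 232 229 204 154 125 137 152 155
 156 156 157 156]
175 [153 150 147 145 165 198 184 138 155 212 235 237 236 236 236 234 221 196
 184 190 207 208 191 190 195 167 136 171 221 233 234 233 233 233 233 232
 219 172 150 195 229 233 233 231 232 232 229 210 167 126 116 134 149 154
 153 153 154 155]
185 [153 153 153 154 164 175 155 124 151 202 216 201 185 178 183 203 207 191
 175 178 199 207 190 194 208 185 149 188 229 234 233 232 232 232 231 228
 215 173 162 202 228 231 231 22
[... 1052 characters left out ...]
 235 231 209 170 144
 118  92  82 101 130 152 155 155]
168 [161 161 162 160 157 148 145 145 144 145 145 144 144 145 145 145 146 145
 145 144 144 145 146 145 145 144 144 145 145 145 145 145 145 145 146 147
 148 147 146 145 145 144 146 146 146 147 146 147 145 150 177 215 230 232
 231 232 231 230 230 230 230 231 230 232 231 231 230 231 231 231 230 230
 229 230 229 228 228 228 227 228 228 229 230 230 232 232 228 206 176 159
 149 142 147 151 152 153 152 152]
[[ 0.4887 -0.1978  0.02  ]
 [ 0.4762 -0.2499  0.02  ]] 76.54621429779557 0.053577037512484035
[[ 0.468  -0.2584  0.02  ]
 [ 0.4548 -0.3104  0.02  ]] 75.78826550359163 0.05359300037209383
((151.0, 141.0), (46.0, 50.0), 90.0) (126, 118, 51, 47)
```

Run:
```python
from h import *
d=pickle.load(open('s0.pkl','rb'));T,S=d['top'],d['side']
g=cv2.cvtColor(T['image'],cv2.COLOR_RGB2GRAY).astype(float)
def cross(a,o,l,up):
    for i in range(len(a)-1):
        if (a[i]<l<=a[i+1]) if up else (a[i]>l>=a[i+1]): return o+i+(l-a[i])/(a[i+1]-a[i])
for v0,v1 in((164,170),(170,180),(180,190),(188,197)):
    a=g[v0:v1].mean(0);v=(v0+v1-1)/2
    e=[cross(a[158:163],158,192,0),cross(a[161:166],161,192,1),cross(a[150:155],150,192,1),cross(a[169:176],169,185,0)]
    zz=[.052,.014,.014,.052]
    print(v,np.round(e,2),[plane(T,(u,v),z)[0,:2].round(4).tolist() for u,z in zip(e,zz)])
for u0,u1 in((153,159),(164,170),(133,139)):
    a=g[:,u0:u1].mean(1);u=(u0+u1-1)/2
    t=cross(a[158:168],158,190,1);b=cross(a[195:203],195,185,0);c=cross(a[112:122],112,152,0)
    print(u,t,b,'face',plane(T,(u,t),.07)[0].round(4),'panel top inner',plane(T,(u,b),.064)[0].round(4),'panel inner floor',plane(T,(u,b),.014)[0].round(4),'back',plane(T,(u,c),.07)[0].round(4))
# left/right edges of cabinet
for v0,v1 in((122,130),(135,145),(148,158)):
    a=g[v0:v1].mean(0);print(a[120:132].astype(int),a[170:182].astype(int), [plane(T,(u,(v0+v1)/2),.07)[0].round(4).tolist() for u in (126,176)])
# expected heights test: cabinet corner in both views: side px vs proj
print('cal screws z:',[tri(T,a,S,b)[0].round(4).tolist() for a,b in zip([(274,190.5),(267.5,214),(319,227.5),(325.5,203.5)],[(255.2,217.2),(231,218.8),(233,265),(259.5,263)])])
print(plane(T,[(279.7,203.54),(297.04,209.72)],.021))
```

```text
166.5 [160.58 162.95 151.51 172.38] [[0.6054, 0.1864], [0.609, 0.1852], [0.6087, 0.2251], [0.6058, 0.1461]]
174.5 [160.49 162.95 151.43 171.85] [[0.578, 0.1862], [0.5809, 0.1847], [0.5806, 0.2248], [0.5783, 0.1475]]
184.5 [160.4  162.84 151.25 171.86] [[0.5438, 0.1859], [0.5459, 0.1844], [0.5456, 0.2248], [0.5441, 0.1469]]
192.0 [160.49 162.78 151.09 172.01] [[0.5182, 0.1851], [0.5197, 0.1842], [0.5194, 0.2249], [0.5184, 0.1459]]
155.5 162.46610169491527 199.6239316239316 face [0.6173 0.2004 0.07  ] panel top inner [0.4917 0.1993 0.064 ] panel inner floor [0.493 0.209 0.014] back [0.7724 0.2033 0.07  ]
166.5 162.37219730941703 199.6951871657754 face [0.618  0.1633 0.07  ] panel top inner [0.4918 0.1622 0.064 ] panel inner floor [0.493  0.1708 0.014 ] back [0.7739 0.166  0.07  ]
135.5 162.64583333333334 199.6695652173913 face [0.6162 0.2679 0.07  ] panel top inner [0.4911 0.2667 0.064 ] panel inner floor [0.4923 0.2785 0.014 ] back [0.7724 0.2712 0.07  ]
[153 153 154 153 154 156 152 147 145 145 145 145] [145 144 144 144 135 106  73  85 126 152 158 158] [[0.7409, 0.3027, 0.07], [0.7424, 0.1332, 0.07]]
[153 154 155 155 155 152 147 145 144 143 144 143] [145 145 145 143 130 100  69  86 128 154 160 160] [[0.693, 0.3016, 0.07], [0.6945, 0.1324, 0.07]]
[152 152 153 154 153 150 145 142 141 142 142 142] [146 146 146 145 136 108  74  87 127 152 158 158] [[0.6487, 0.3007, 0.07], [0.6501, 0.1317, 0.07]]
cal screws z: [[0.5303, -0.205, 0.0016], [0.4469, -0.1825, -0.0015], [0.4006, -0.3638, 0.0001], [0.4847, -0.3862, 0.0038]]
[[ 0.48231435 -0.22368257  0.021     ]
 [ 0.46126269 -0.28413711  0.021     ]]
```

>>> {"op": "step_arm", "data": {"dp": [[0,0,0]], "twist": [[0,0,0]], "grip": 0.65}}

```text
t: 0.22
tool_pos: [0.1385, 0.5321, 0.25]
tcp_rot: [-0.0, 0.127, 0.992, -0.0]
ft_force: [-0.6, -0.2, -0.2]
finger_gap: 0.0698
finger_force: 0.0
```

```bash
cat >> h.py <<'E'
from scipy.spatial.transform import Rotation as Ro
def down(a):
    a=np.radians(a);y=np.array([np.cos(a),np.sin(a),0]);z=np.array([0,0,-1.]);return Ro.from_matrix(np.c_[np.cross(y,z),y,z])
def plan(*wp):
    from station import bot
    s=bot.sense();p=np.array(s['tool_pos']);q=s['tcp_rot'];R=Ro.from_quat([q[1],q[2],q[3],q[0]])
    y=R.as_matrix()[:,1];print('now',p.round(4),'yang',np.degrees(np.arctan2(y[1],y[0])).round(2),'t',s['t'])
    for w in wp:
        t=np.array(w[:3]);Rt=down(w[3]);print((R.inv().apply(t-p)).round(4).tolist(),(R.inv()*Rt).as_rotvec().round(3).tolist());p,R=t,Rt
E
python3 - <<'E'
from h import *
plan((.22,.37,.25,50),(.30,.22,.25,30),(.37,.05,.25,5),(.43,-.1,.25,-13.8),(.4823,-.2237,.2,-13.8),(.4823,-.2237,.1,-13.8),(.4823,-.2237,.045,-13.8))
E
```

```text
now [0.1385 0.5321 0.25  ] yang 75.4 t 0.225
[-0.1197, -0.1363, 0.0001] [-0.001, 0.0, 0.443]
[-0.1577, -0.0635, 0.0] [0.0, 0.0, 0.349]
[-0.1822, -0.0244, 0.0] [0.0, 0.0, 0.436]
[-0.1547, 0.0467, 0.0] [0.0, 0.0, 0.328]
[-0.1077, 0.0803, 0.05] [0.0, 0.0, 0.0]
[0.0, 0.0, 0.1] [0.0, 0.0, 0.0]
[0.0, 0.0, 0.055] [0.0, 0.0, 0.0]
```

>>> {"op": "step_arm", "data": {"dp": [[-0.04,-0.045,0],[-0.08,-0.091,0],[-0.1197,-0.1363,0],[-0.1197,-0.1363,0]], "twist": [[0,0,0.15],[0,0,0.3],[0,0,0.443],[0,0,0.443]], "grip": 0.65}}

```text
t: 0.72
tool_pos: [0.2211, 0.3677, 0.2504]
tcp_rot: [0.0, 0.344, 0.939, -0.0]
ft_force: [0.2, 0.2, 0.2]
finger_gap: 0.0557
finger_force: 0.0
```

>>> {"op": "step_arm", "data": {"dp": [[-0.05,-0.02,0],[-0.1,-0.04,0],[-0.1577,-0.0635,0],[-0.1577,-0.0635,0]], "twist": [[0,0,0.12],[0,0,0.24],[0,0,0.349],[0,0,0.349]]}}

```text
t: 1.23
tool_pos: [0.3017, 0.2181, 0.2505]
tcp_rot: [0.0, 0.502, 0.865, 0.0]
ft_force: [-0.2, -0.0, 0.6]
finger_gap: 0.0554
finger_force: 0.0
```

>>> {"op": "step_arm", "data": {"dp": [[-0.05,-0.007,0],[-0.1,-0.013,0],[-0.15,-0.02,0],[-0.1822,-0.0244,0],[-0.1822,-0.0244,0]], "twist": [[0,0,0.12],[0,0,0.24],[0,0,0.36],[0,0,0.436],[0,0,0.436]]}}

```text
t: 1.85
tool_pos: [0.371, 0.0502, 0.2503]
tcp_rot: [-0.0, 0.676, 0.737, 0.0]
ft_force: [-0.4, 1.0, 0.2]
finger_gap: 0.0559
finger_force: 0.0
```

>>> {"op": "step_arm", "data": {"dp": [[-0.05,0.015,0],[-0.1,0.03,0],[-0.1547,0.0467,0],[-0.1547,0.0467,0]], "twist": [[0,0,0.11],[0,0,0.22],[0,0,0.328],[0,0,0.328]]}}

```text
t: 2.35
tool_pos: [0.4317, -0.1005, 0.25]
tcp_rot: [0.0, 0.787, 0.617, 0.0]
ft_force: [-0.6, -0.1, 0.0]
finger_gap: 0.0556
finger_force: 0.0
```

>>> {"op": "step_arm", "data": {"dp": [[-0.04,0.03,0.02],[-0.08,0.06,0.04],[-0.1077,0.0803,0.05],[-0.1077,0.0803,0.05]], "twist": [[0,0,0],[0,0,0],[0,0,0],[0,0,0]]}}

```text
t: 2.85
tool_pos: [0.4835, -0.2225, 0.1992]
tcp_rot: [-0.001, 0.786, 0.618, -0.0]
ft_force: [-0.3, 0.5, 0.2]
finger_gap: 0.0554
finger_force: 0.0
```

>>> {"op": "step_arm", "data": {"dp": [[0,0,0.05],[0,0,0.1],[0,0,0.13],[0,0,0.13]], "twist": [[0,0,0],[0,0,0],[0,0,0],[0,0,0]]}}

```text
t: 3.35
tool_pos: [0.4821, -0.2207, 0.0691]
tcp_rot: [-0.002, 0.786, 0.619, -0.001]
ft_force: [0.2, 0.2, 0.6]
finger_gap: 0.0553
finger_force: 0.0
```

Run:
```python
from h import *
from station import bot
d={}
ims=[]
for n,(x,y,w,h) in {'top':(247,162,90,80),'side':(205,185,90,90)}.items():
    p=bot.snapshot(n);d[n]=p
    ims.append(cv2.resize(p['image'][y:y+h,x:x+w,::-1],(400,400),interpolation=cv2.INTER_CUBIC))
    print(n,proj(p,[bot.sense()['tool_pos']]))
pickle.dump(d,open('s1.pkl','wb'));cv2.imwrite('pics/c1.png',np.hstack(ims))
plan((.4823,-.2237,.029,-13.8))
```

```text
top [[279.96152117 203.08438466]]
side [[243.44380852 212.49366412]]
now [ 0.4835 -0.2223  0.0715] yang -13.62 t 3.45
[-0.0016, -0.0009, 0.0425] [0.001, 0.0, 0.003]
```

View pics/c1.png

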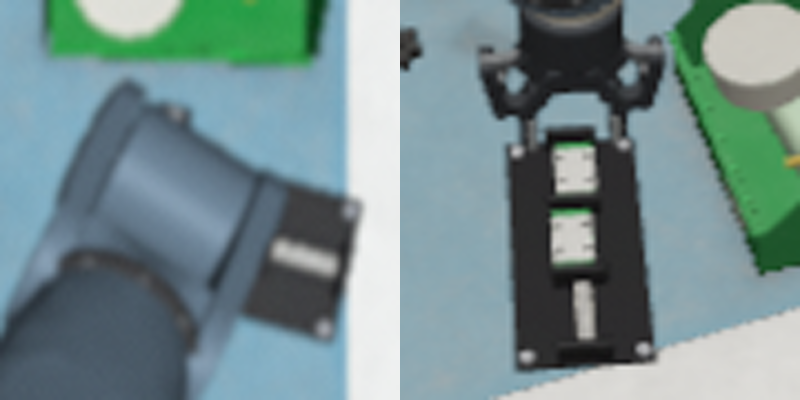

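The side view shows the fingers at crop columns 530 and 617, straddling carriage A at (575,167). The gripper is centred across its width, so I'll lower it.

>>> {"op": "step_arm", "data": {"dp": [[-0.001,-0.0005,0.012],[-0.0016,-0.0009,0.024],[-0.0016,-0.0009,0.036],[-0.0016,-0.0009,0.0425],[-0.0016,-0.0009,0.0425]], "twist": [[0,0,0],[0,0,0.003],[0,0,0.003],[0,0,0.003],[0,0,0.003]]}}

```text
t: 4.08
tool_pos: [0.4812, -0.2247, 0.0272]
tcp_rot: [-0.0, 0.788, 0.616, -0.0]
ft_force: [0.3, -0.7, 0.9]
finger_gap: 0.0555
finger_force: 0.0
```

>>> {"op": "step_arm", "data": {"dp": [[0,0,0],[0,0,0],[0,0,0],[0,0,0],[0,0,0]], "twist": [[0,0,0],[0,0,0],[0,0,0],[0,0,0],[0,0,0]], "grip": 0.1, "grip_force": 40}}

```text
t: 4.7
tool_pos: [0.4817, -0.225, 0.0283]
tcp_rot: [0.0, 0.788, 0.616, 0.0]
ft_force: [-1.0, 0.5, 7.0]
finger_gap: 0.0286
finger_force: 40.2
```

Run:
```python
from h import *
from station import bot
s=bot.sense();print(s['finger_gap'],s['finger_force'],s['ft_force'])
plan((.4823,-.2237,.1,-13.8))
```

```text
0.02857591748323541 40.24921774864197 [-1.02729462  0.47681524  7.01864893]
now [ 0.4817 -0.225   0.0283] yang -13.92 t 4.7
[0.0014, 0.0003, -0.0717] [0.001, 0.0, -0.002]
```

>>> {"op": "step_arm", "data": {"dp": [[0.0005,0,-0.02],[0.001,0,-0.045],[0.0014,0,-0.0717],[0.0014,0,-0.0717]], "twist": [[0,0,0],[0,0,0],[0,0,0],[0,0,0]]}}

```text
t: 5.2
tool_pos: [0.4825, -0.2239, 0.1009]
tcp_rot: [0.002, 0.788, 0.616, 0.001]
ft_force: [0.4, -0.9, -1.7]
finger_gap: 0.0284
finger_force: 39.8
```

Run:
```python
from h import *
from station import bot
s=bot.sense();print(s['finger_gap'],s['finger_force'],s['ft_force'])
plan((.50,-.12,.13,-40),(.52,-.02,.13,-65),(.53,.05,.10,-89.3),(.53,.05,.035,-89.3))
```

```text
0.028395085975694984 39.80781555175781 [ 0.39888841 -0.9048289  -1.65004844]
now [ 0.4825 -0.2239  0.1009] yang -13.92 t 5.2
[0.105, -0.0079, -0.0292] [0.003, 0.0, 0.455]
[0.0895, -0.049, 0.0] [0.0, 0.0, 0.436]
[0.0386, -0.0592, 0.03] [0.0, 0.0, 0.424]
[0.0, 0.0, 0.065] [0.0, 0.0, 0.0]
```

>>> {"op": "step_arm", "data": {"dp": [[0.04,-0.003,-0.012],[0.08,-0.006,-0.024],[0.105,-0.0079,-0.0292],[0.105,-0.0079,-0.0292]], "twist": [[0,0,0.15],[0,0,0.3],[0,0,0.455],[0,0,0.455]]}}

```text
t: 5.7
tool_pos: [0.4992, -0.1184, 0.128]
tcp_rot: [-0.0, 0.906, 0.423, -0.0]
ft_force: [-0.1, -0.7, -0.4]
finger_gap: 0.029
finger_force: 39.8
```

>>> {"op": "step_arm", "data": {"dp": [[0.03,-0.016,0],[0.06,-0.032,0],[0.0895,-0.049,0],[0.0895,-0.049,0]], "twist": [[0,0,0.15],[0,0,0.3],[0,0,0.436],[0,0,0.436]]}}

```text
t: 6.2
tool_pos: [0.5192, -0.0188, 0.1277]
tcp_rot: [-0.0, 0.976, 0.218, -0.001]
ft_force: [-0.2, -0.6, -0.6]
finger_gap: 0.0287
finger_force: 39.8
```

>>> {"op": "step_arm", "data": {"dp": [[0.013,-0.02,0.01],[0.026,-0.04,0.02],[0.0386,-0.0592,0.03],[0.0386,-0.0592,0.03]], "twist": [[0,0,0.15],[0,0,0.3],[0,0,0.424],[0,0,0.424]]}}

```text
t: 6.7
tool_pos: [0.5288, 0.05, 0.0975]
tcp_rot: [0.0, 1.0, 0.008, -0.001]
ft_force: [0.8, -0.0, -1.1]
finger_gap: 0.0287
finger_force: 39.8
```

>>> {"op": "step_arm", "data": {"dp": [[0,0,0.025],[0,0,0.05],[0,0,0.065],[0,0,0.065]], "twist": [[0,0,0],[0,0,0],[0,0,0],[0,0,0]]}}

```text
t: 7.2
tool_pos: [0.5288, 0.0495, 0.033]
tcp_rot: [0.0, 1.0, 0.007, -0.001]
ft_force: [0.8, -0.4, -0.3]
finger_gap: 0.0288
finger_force: 39.8
```

Run:
```python
from h import *
from station import bot
s=bot.sense();print(s['finger_gap'],s['finger_force'],s['ft_force'])
plan((.53,.05,.0235,-89.3))
```

```text
0.02879551645672163 39.7888058423996 [ 0.83092474 -0.39381004 -0.2662901 ]
now [0.5288 0.0495 0.033 ] yang -89.2 t 7.2
[0.0012, -0.0005, 0.0095] [0.0, 0.002, 0.002]
```

>>> {"op": "step_arm", "data": {"dp": [[0,0,0.003],[0,0,0.006],[0,0,0.008],[0,0,0.0095],[0,0,0.0095]], "twist": [[0,0,0],[0,0,0],[0,0,0],[0,0,0],[0,0,0]]}}

```text
t: 7.82
tool_pos: [0.5292, 0.0504, 0.0241]
tcp_rot: [0.0, 1.0, 0.006, -0.0]
ft_force: [-0.4, -0.4, -0.2]
finger_gap: 0.0284
finger_force: 39.8
```

>>> {"op": "step_arm", "data": {"dp": [[0,0,0.001],[0,0,0.002],[0,0,0.002]], "twist": [[0,0,0],[0,0,0],[0,0,0]]}}

```text
t: 8.2
tool_pos: [0.5293, 0.0504, 0.0223]
tcp_rot: [0.0, 1.0, 0.006, 0.0]
ft_force: [0.1, -0.4, 1.9]
finger_gap: 0.0288
finger_force: 40.1
```

>>> {"op": "step_arm", "data": {"dp": [[0,0,0],[0,0,0],[0,0,0]], "twist": [[0,0,0],[0,0,0],[0,0,0]], "grip": 0.6}}

```text
t: 8.57
tool_pos: [0.5293, 0.0504, 0.0222]
tcp_rot: [0.0, 1.0, 0.006, -0.0]
ft_force: [-1.1, 0.0, -0.4]
finger_gap: 0.0512
finger_force: 0.0
```

>>> {"op": "step_arm", "data": {"dp": [[0,0,-0.02],[0,0,-0.05],[0,0,-0.09],[0,0,-0.12],[0,0,-0.12]], "twist": [[0,0,0],[0,0,0],[0,0,0],[0,0,0],[0,0,0]]}}

```text
t: 9.2
tool_pos: [0.5303, 0.0504, 0.1443]
tcp_rot: [-0.0, 1.0, 0.006, 0.002]
ft_force: [1.5, -0.3, -1.3]
finger_gap: 0.0514
finger_force: 0.0
```

Run:
```python
from h import *
plan((.49,-.05,.15,-45),(.47,-.14,.15,0.7))
```

```text
now [0.5303 0.0504 0.1443] yang -89.26 t 9.2
[-0.0416, 0.0999, -0.0059] [0.002, -0.004, -0.773]
[-0.0778, 0.0495, 0.0] [0.0, 0.0, -0.798]
```

>>> {"op": "step_arm", "data": {"dp": [[-0.01,0.025,-0.002],[-0.02,0.05,-0.004],[-0.03,0.075,-0.006],[-0.0416,0.0999,-0.0059],[-0.0416,0.0999,-0.0059]], "twist": [[0,0,-0.17],[0,0,-0.34],[0,0,-0.51],[0,0,-0.68],[0,0,-0.773]]}}

```text
t: 9.82
tool_pos: [0.4879, -0.0512, 0.1471]
tcp_rot: [-0.0, 0.923, 0.384, -0.001]
ft_force: [0.8, 0.4, -0.7]
finger_gap: 0.051
finger_force: 0.0
```

>>> {"op": "step_arm", "data": {"dp": [[-0.02,0.012,0],[-0.04,0.024,0],[-0.06,0.036,0],[-0.0778,0.0495,0],[-0.0778,0.0495,0]], "twist": [[0,0,-0.17],[0,0,-0.34],[0,0,-0.51],[0,0,-0.68],[0,0,-0.798]]}}

```text
t: 10.45
tool_pos: [0.4684, -0.1411, 0.1471]
tcp_rot: [-0.001, 0.701, 0.713, -0.0]
ft_force: [0.5, -0.9, 0.2]
finger_gap: 0.0515
finger_force: 0.0
```

Run:
```python
from h import *
from station import bot
d={};ims=[]
for n in('top','side'):
    p=bot.snapshot(n);d[n]=p
    c=proj(p,[.5293,.0504,.0145])[0].round().astype(int);x,y=c-35;print(n,c,x,y)
    ims.append(cv2.resize(p['image'][y:y+70,x:x+70,::-1],(400,400),interpolation=cv2.INTER_CUBIC))
    hsv=cv2.cvtColor(p['image'],cv2.COLOR_RGB2HSV)
    mm=((hsv[...,2]>150)&(hsv[...,1]<60))
    gm=((hsv[...,1]>90)&(abs(hsv[...,0].astype(int)-65)<20)&(hsv[...,2]>60))
    for nm,q in(('w',mm),('g',gm)):
        m=np.zeros(q.shape,np.uint8);m[c[1]-18:c[1]+18,c[0]-18:c[0]+18]=q[c[1]-18:c[1]+18,c[0]-18:c[0]+18]
        o=cv2.connectedComponentsWithStats(m,connectivity=4)
        for s,ce in zip(o[2][1:],o[3][1:]):
            if s[4]>=6: print(n,nm,s,ce.round(2),plane(p,ce,.015)[0].round(4))
pickle.dump(d,open('s2.pkl','wb'));cv2.imwrite('pics/c2.png',np.hstack(ims))
plan((.49,-.05,.15,.7),(.5293,.0504,.11,.7),(.5293,.0504,.045,.7),(.5293,.0504,.0255,.7))
```

```text
top [201 190] 166 155
top w [208 174   8   6  24] [211.5  176.38] [0.5756 0.015  0.015 ]
top w [197 184  10  12 120] [201.5 189.5] [0.5294 0.0493 0.015 ]
top g [199 182   6   1   6] [201.5 182. ] [0.5557 0.0497 0.015 ]
top g [198 196   7   2   8] [200.75 196.88] [0.5037 0.0516 0.015 ]
side [234 166] 199 131
side w [243 148   9  13  89] [246.79 153.27] [0.6003 0.1023 0.015 ]
side w [216 153   2  14  22] [216.36 159.5 ] [0.4727 0.1064 0.015 ]
side w [243 169   9  15  73] [247.96 178.71] [ 0.5614 -0.0324  0.015 ]
side w [218 170   2   6  11] [218.55 172.73] [0.462  0.0335 0.015 ]
side w [226 173  13  11 106] [232.31 178.75] [ 0.504  -0.0137  0.015 ]
now [ 0.4685 -0.1402  0.1472] yang 0.78 t 10.55
[0.0899, 0.0228, -0.0028] [-0.001, -0.001, 0.001]
[0.0999, 0.0405, 0.04] [0.0, 0.0, 0.0]
[0.0, 0.0, 0.065] [0.0, 0.0, 0.0]
[0.0, 0.0, 0.0195] [0.0, 0.0, 0.0]
```

View pics/c2.png

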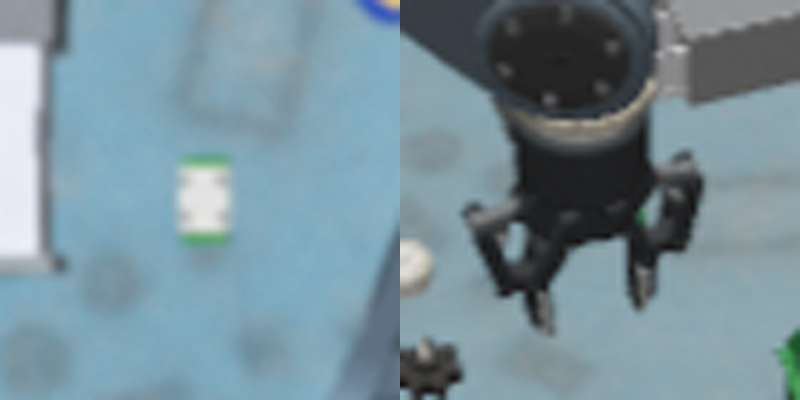

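Top view: the carriage lies at crop (205,200), which gives world (0.5294,0.0493). The arm set it down at (0.5293,0.0504), so the top camera is good to about 1 mm.

>>> {"op": "step_arm", "data": {"dp": [[0.03,0.008,-0.0028],[0.06,0.016,-0.0028],[0.0899,0.0228,-0.0028],[0.0899,0.0228,-0.0028]], "twist": [[0,0,0],[0,0,0],[0,0,0],[0,0,0]], "grip": 0.85}}

```text
t: 11.05
tool_pos: [0.4905, -0.0483, 0.1503]
tcp_rot: [-0.0, 0.702, 0.712, -0.0]
ft_force: [-1.3, -0.6, 0.3]
finger_gap: 0.0727
finger_force: 0.0
```

>>> {"op": "step_arm", "data": {"dp": [[0.035,0.014,0.013],[0.07,0.028,0.026],[0.0999,0.0405,0.04],[0.0999,0.0405,0.04]], "twist": [[0,0,0],[0,0,0],[0,0,0],[0,0,0]]}}

```text
t: 11.55
tool_pos: [0.5295, 0.0514, 0.1096]
tcp_rot: [-0.001, 0.702, 0.712, -0.001]
ft_force: [-0.7, -0.1, 0.0]
finger_gap: 0.0726
finger_force: 0.0
```

>>> {"op": "step_arm", "data": {"dp": [[0,0,0.03],[0,0,0.055],[0,0,0.07],[0,0,0.07]], "twist": [[0,0,0],[0,0,0],[0,0,0],[0,0,0]]}}

```text
t: 12.05
tool_pos: [0.5293, 0.0499, 0.0404]
tcp_rot: [-0.001, 0.703, 0.711, -0.001]
ft_force: [0.7, 0.0, -0.1]
finger_gap: 0.0725
finger_force: 0.0
```

Run:
```python
from h import *
plan((.5297,.0502,.0225,.7))
```

```text
now [0.5293 0.0499 0.0404] yang 0.68 t 12.05
[0.0003, 0.0004, 0.0179] [-0.002, 0.0, -0.0]
```

>>> {"op": "step_arm", "data": {"dp": [[0,0,0.005],[0,0,0.01],[0,0,0.015],[0,0,0.0175],[0,0,0.0175]], "twist": [[0,0,0],[0,0,0],[0,0,0],[0,0,0],[0,0,0]]}}

```text
t: 12.68
tool_pos: [0.5297, 0.0506, 0.0232]
tcp_rot: [-0.0, 0.702, 0.712, -0.0]
ft_force: [0.5, 0.4, 1.2]
finger_gap: 0.0729
finger_force: 0.0
```

>>> {"op": "step_arm", "data": {"dp": [[0,0,0],[0,0,0],[0,0,0],[0,0,0],[0,0,0]], "twist": [[0,0,0],[0,0,0],[0,0,0],[0,0,0],[0,0,0]], "grip": 0.4, "grip_force": 40}}

```text
t: 13.3
tool_pos: [0.5299, 0.0506, 0.0239]
tcp_rot: [0.0, 0.702, 0.712, 0.0]
ft_force: [-2.0, -0.6, 6.6]
finger_gap: 0.0506
finger_force: 40.9
```

>>> {"op": "step_arm", "data": {"dp": [[0,0,-0.02],[0,0,-0.06],[0,0,-0.1],[0,0,-0.11],[0,0,-0.11]], "twist": [[0,0,0],[0,0,0],[0,0,0],[0,0,0],[0,0,0]]}}

```text
t: 13.92
tool_pos: [0.5297, 0.0505, 0.1333]
tcp_rot: [0.0, 0.702, 0.712, 0.0]
ft_force: [-0.3, -0.2, -1.8]
finger_gap: 0.0506
finger_force: 42.3
```

Run:
```python
from h import *
from station import bot
s=bot.sense();print(s['finger_gap'],s['finger_force'],s['ft_force'])
p=bot.snapshot('side');pickle.dump(p,open('s3.pkl','wb'))
c=proj(p,[s['tool_pos']])[0].round().astype(int);x,y=c-35
cv2.imwrite('pics/c3.png',cv2.resize(p['image'][y:y+70,x:x+70,::-1],(400,400),interpolation=cv2.INTER_CUBIC))
plan((.545,.12,.13,.7),(.555,.2055,.13,.7),(.555,.2055,.08,.7))
```

```text
0.050590197660131356 42.31216013431549 [-0.33699594 -0.24327935 -1.81143333]
now [0.5293 0.0506 0.1325] yang 0.75 t 13.975
[0.0692, 0.0166, 0.0025] [-0.001, -0.0, 0.001]
[0.0854, 0.011, 0.0] [0.0, 0.0, 0.0]
[0.0, 0.0, 0.05] [0.0, 0.0, 0.0]
```

View pics/c3.png

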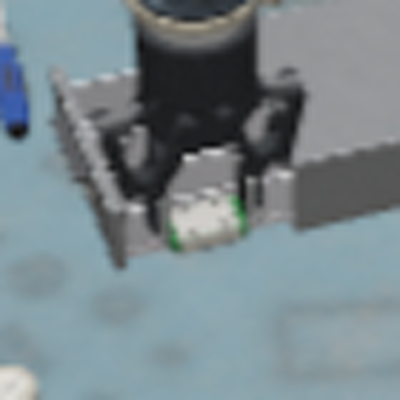

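The carriage is held level by its ends, at crop (208,222). Next I'll go above the inner lane.

>>> {"op": "step_arm", "data": {"dp": [[0.025,0.006,0.001],[0.05,0.012,0.002],[0.0692,0.0166,0.0025],[0.0692,0.0166,0.0025]], "twist": [[0,0,0],[0,0,0],[0,0,0],[0,0,0]]}}

```text
t: 14.48
tool_pos: [0.5452, 0.1209, 0.1299]
tcp_rot: [-0.0, 0.702, 0.712, -0.001]
ft_force: [0.5, -0.2, -1.4]
finger_gap: 0.0508
finger_force: 42.3
```

>>> {"op": "step_arm", "data": {"dp": [[0.03,0.004,0],[0.06,0.008,0],[0.0854,0.011,0],[0.0854,0.011,0],[0.0854,0.011,0]], "twist": [[0,0,0],[0,0,0],[0,0,0],[0,0,0],[0,0,0]]}}

```text
t: 15.1
tool_pos: [0.5551, 0.2045, 0.1305]
tcp_rot: [-0.0, 0.703, 0.712, -0.0]
ft_force: [-0.3, 0.6, -0.6]
finger_gap: 0.0506
finger_force: 42.3
```

Run:
```python
from h import *
from station import bot
p=bot.snapshot('side');s=bot.sense()
c=proj(p,[s['tool_pos']])[0].round().astype(int);x,y=c-[40,30]
cv2.imwrite('pics/c4.png',cv2.resize(p['image'][y:y+60,x:x+80,::-1],(640,480),interpolation=cv2.INTER_CUBIC))
plan((.555,.2057,.085,.7))
```

```text
now [0.5552 0.2044 0.1306] yang 0.7 t 15.15
[0.0013, -0.0002, 0.0456] [-0.001, 0.0, 0.0]
```

View pics/c4.png

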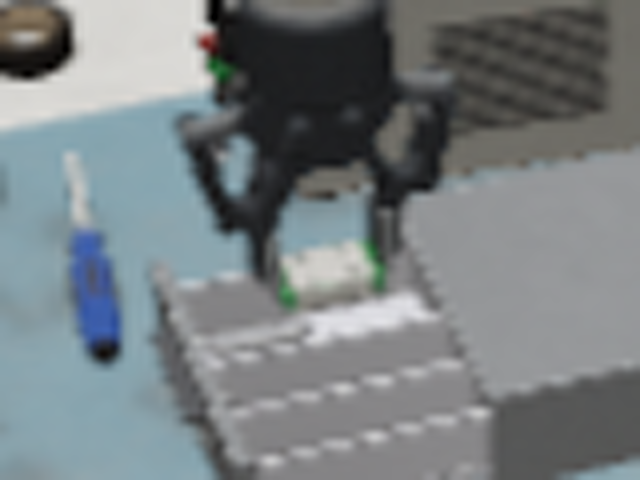

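The carriage is above the drawer at crop (330,272), still level. The lateral position comes from the top-camera lane centre, so I'll lower slowly and watch the force.

>>> {"op": "step_arm", "data": {"dp": [[0.0013,0,0.015],[0.0013,0,0.03],[0.0013,0,0.045],[0.0013,0,0.06],[0.0013,0,0.06]], "twist": [[0,0,0],[0,0,0],[0,0,0],[0,0,0],[0,0,0]]}}

```text
t: 15.78
tool_pos: [0.5547, 0.2066, 0.0694]
tcp_rot: [-0.001, 0.703, 0.712, -0.001]
ft_force: [-0.6, -0.1, -0.6]
finger_gap: 0.0505
finger_force: 42.3
```

>>> {"op": "step_arm", "data": {"dp": [[0,0,0.005],[0,0,0.01],[0,0,0.015],[0,0,0.02],[0,0,0.02]], "twist": [[0,0,0],[0,0,0],[0,0,0],[0,0,0],[0,0,0]]}}

```text
t: 16.4
tool_pos: [0.5552, 0.2067, 0.0505]
tcp_rot: [-0.0, 0.702, 0.712, -0.0]
ft_force: [0.4, 0.2, -0.6]
finger_gap: 0.0509
finger_force: 42.3
```

>>> {"op": "step_arm", "data": {"dp": [[-0.0008,0,0.003],[-0.0008,0,0.006],[-0.0008,0,0.009],[-0.0008,0,0.011],[-0.0008,0,0.011]], "twist": [[0,0,0],[0,0,0],[0,0,0],[0,0,0],[0,0,0]]}}

```text
t: 17.02
tool_pos: [0.5553, 0.206, 0.0397]
tcp_rot: [-0.0, 0.702, 0.712, -0.0]
ft_force: [0.2, 0.0, -1.4]
finger_gap: 0.0505
finger_force: 42.3
```

>>> {"op": "step_arm", "data": {"dp": [[0,0,0.0007],[0,0,0.0015],[0,0,0.0015]], "twist": [[0,0,0],[0,0,0],[0,0,0]]}}

```text
t: 17.4
tool_pos: [0.5553, 0.206, 0.0383]
tcp_rot: [-0.0, 0.703, 0.712, -0.0]
ft_force: [-0.2, -0.4, -1.0]
finger_gap: 0.0505
finger_force: 42.3
```

>>> {"op": "step_arm", "data": {"dp": [[0,0,0.0007],[0,0,0.0015],[0,0,0.0015]], "twist": [[0,0,0],[0,0,0],[0,0,0]]}}

```text
t: 17.77
tool_pos: [0.5561, 0.206, 0.0379]
tcp_rot: [0.001, 0.702, 0.712, 0.001]
ft_force: [-1.1, -1.6, 7.7]
finger_gap: 0.0504
finger_force: 43.3
```

>>> {"op": "step_arm", "data": {"dp": [[0,0,-0.0005],[0,0,-0.0005],[0,0,-0.0005],[0,0,-0.0005]], "twist": [[0,0,0],[0,0,0],[0,0,0],[0,0,0]], "grip": 0.73}}

```text
t: 18.27
tool_pos: [0.5553, 0.206, 0.0373]
tcp_rot: [-0.0, 0.703, 0.712, -0.0]
ft_force: [0.6, -0.6, 0.4]
finger_gap: 0.0627
finger_force: 0.0
```

>>> {"op": "step_arm", "data": {"dp": [[0,0,-0.01],[0,0,-0.03],[0,0,-0.06],[0,0,-0.1],[0,0,-0.1]], "twist": [[0,0,0],[0,0,0],[0,0,0],[0,0,0],[0,0,0]]}}

```text
t: 18.9
tool_pos: [0.5571, 0.2065, 0.1419]
tcp_rot: [0.002, 0.702, 0.712, 0.003]
ft_force: [0.9, -0.5, -0.6]
finger_gap: 0.0624
finger_force: 0.0
```

Run:
```python
from h import *
plan((.53,.05,.15,.7),(.49,-.1,.15,-13.9),(.4613,-.2841,.15,-13.9),(.4613,-.2841,.07,-13.9))
```

```text
now [0.5571 0.2065 0.1419] yang 0.75 t 18.9
[-0.1561, -0.0291, -0.0086] [0.007, -0.002, 0.001]
[-0.1495, -0.0418, 0.0] [0.0, 0.0, 0.255]
[-0.1856, 0.0164, 0.0] [0.0, 0.0, 0.0]
[0.0, 0.0, 0.08] [0.0, 0.0, 0.0]
```

>>> {"op": "step_arm", "data": {"dp": [[-0.05,-0.01,-0.01],[-0.1,-0.02,-0.01],[-0.1561,-0.0281,-0.01],[-0.1561,-0.0281,-0.01]], "twist": [[0,0,0],[0,0,0],[0,0,0],[0,0,0]], "grip": 0.65}}

```text
t: 19.4
tool_pos: [0.5288, 0.0467, 0.1478]
tcp_rot: [0.0, 0.704, 0.71, -0.0]
ft_force: [-0.2, 1.4, -0.6]
finger_gap: 0.0555
finger_force: 0.0
```

>>> {"op": "step_arm", "data": {"dp": [[-0.05,-0.014,0],[-0.1,-0.028,0],[-0.1495,-0.0418,0],[-0.1495,-0.0418,0]], "twist": [[0,0,0.1],[0,0,0.2],[0,0,0.255],[0,0,0.255]]}}

```text
t: 19.9
tool_pos: [0.4891, -0.1023, 0.1477]
tcp_rot: [0.0, 0.788, 0.615, 0.0]
ft_force: [0.1, 0.4, 0.4]
finger_gap: 0.0553
finger_force: 0.0
```

>>> {"op": "step_arm", "data": {"dp": [[-0.05,0.004,0],[-0.1,0.008,0],[-0.15,0.013,0],[-0.1856,0.0164,0],[-0.1856,0.0164,0]], "twist": [[0,0,0],[0,0,0],[0,0,0],[0,0,0],[0,0,0]]}}

```text
t: 20.52
tool_pos: [0.4614, -0.2853, 0.1475]
tcp_rot: [0.0, 0.788, 0.616, 0.0]
ft_force: [0.1, 0.4, -0.4]
finger_gap: 0.0556
finger_force: 0.0
```

>>> {"op": "step_arm", "data": {"dp": [[0,0,0.03],[0,0,0.06],[0,0,0.085],[0,0,0.085],[0,0,0.085]], "twist": [[0,0,0],[0,0,0],[0,0,0],[0,0,0],[0,0,0]]}}

```text
t: 21.15
tool_pos: [0.4617, -0.2839, 0.0633]
tcp_rot: [0.0, 0.787, 0.617, 0.0]
ft_force: [0.4, 0.1, 0.5]
finger_gap: 0.0556
finger_force: 0.0
```

Run:
```python
from h import *
from station import bot
d={}
for n,(x,y,w,h) in {'top':(110,110,75,100)}.items():
    p=bot.snapshot(n);d[n]=p
    im=cv2.resize(p['image'][y:y+h,x:x+w,::-1],(450,600),interpolation=cv2.INTER_CUBIC)
cv2.imwrite('pics/c5.png',im);pickle.dump(d,open('s4.pkl','wb'))
hsv=cv2.cvtColor(p['image'],cv2.COLOR_RGB2HSV)
gm=((hsv[...,1]>90)&(abs(hsv[...,0].astype(int)-65)<20)&(hsv[...,2]>60)).astype(np.uint8);gm[:,:148]=0;gm[:,178:]=0;gm[:160]=0;gm[202:]=0
o=cv2.connectedComponentsWithStats(gm)
for s,ce in zip(o[2][1:],o[3][1:]):print(s,ce,plane(p,ce,.027))
plan((.4613,-.2841,.030,-13.9))
```

```text
now [ 0.4617 -0.2843  0.0636] yang -13.82 t 21.2
[0.0001, -0.0005, 0.0336] [0.001, 0.001, 0.001]
```

View pics/c5.png

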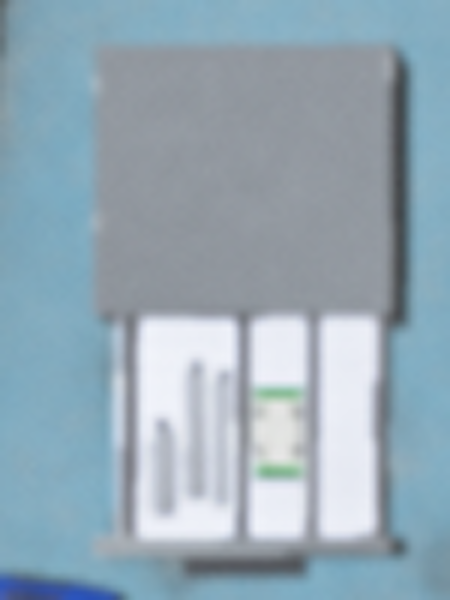

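Carriage 1 lies flat and lengthwise in the inner lane, at crop (278,432). Now for carriage 2.

>>> {"op": "step_arm", "data": {"dp": [[0,0,0.01],[0,0,0.02],[0,0,0.03],[0,0,0.0345],[0,0,0.0345]], "twist": [[0,0,0],[0,0,0],[0,0,0],[0,0,0],[0,0,0]]}}

```text
t: 21.82
tool_pos: [0.4607, -0.2845, 0.0274]
tcp_rot: [-0.0, 0.787, 0.617, -0.0]
ft_force: [0.1, -0.1, -0.2]
finger_gap: 0.0552
finger_force: 0.0
```

>>> {"op": "step_arm", "data": {"dp": [[0,0,0],[0,0,0],[0,0,0],[0,0,0],[0,0,0]], "twist": [[0,0,0],[0,0,0],[0,0,0],[0,0,0],[0,0,0]], "grip": 0.1, "grip_force": 40}}

```text
t: 22.45
tool_pos: [0.4611, -0.2848, 0.0284]
tcp_rot: [0.0, 0.787, 0.617, 0.0]
ft_force: [-2.0, 0.3, 6.0]
finger_gap: 0.0291
finger_force: 40.2
```

>>> {"op": "step_arm", "data": {"dp": [[0,0,-0.02],[0,0,-0.045],[0,0,-0.08],[0,0,-0.1],[0,0,-0.1]], "twist": [[0,0,0],[0,0,0],[0,0,0],[0,0,0],[0,0,0]]}}

```text
t: 23.08
tool_pos: [0.4614, -0.285, 0.129]
tcp_rot: [0.001, 0.787, 0.617, 0.0]
ft_force: [-0.4, 0.3, -1.5]
finger_gap: 0.0283
finger_force: 39.8
```

Run:
```python
from h import *
from station import bot
s=bot.sense();print(s['finger_gap'],s['finger_force'],s['ft_force'])
plan((.49,-.14,.13,-40),(.52,-.03,.13,-65),(.53,.05,.10,-89.3),(.53,.05,.028,-89.3))
```

```text
0.028320155261785128 39.77949857711792 [-0.41576068  0.32963486 -1.52698847]
now [ 0.4614 -0.285   0.129 ] yang -13.86 t 23.075
[0.1476, -0.007, -0.0012] [0.003, 0.0, 0.456]
[0.1035, -0.0477, 0.0] [0.0, 0.0, 0.436]
[0.0429, -0.0683, 0.03] [0.0, 0.0, 0.424]
[0.0, 0.0, 0.072] [0.0, 0.0, 0.0]
```

>>> {"op": "step_arm", "data": {"dp": [[0.05,-0.002,0],[0.1,-0.005,0],[0.1476,-0.007,0],[0.1476,-0.007,0]], "twist": [[0,0,0.15],[0,0,0.3],[0,0,0.456],[0,0,0.456]]}}

```text
t: 23.58
tool_pos: [0.4892, -0.137, 0.1267]
tcp_rot: [-0.001, 0.906, 0.423, -0.001]
ft_force: [-0.6, -0.9, -0.8]
finger_gap: 0.0288
finger_force: 39.8
```

>>> {"op": "step_arm", "data": {"dp": [[0.035,-0.016,0],[0.07,-0.032,0],[0.1035,-0.0477,0],[0.1035,-0.0477,0]], "twist": [[0,0,0.15],[0,0,0.3],[0,0,0.436],[0,0,0.436]]}}

```text
t: 24.08
tool_pos: [0.5195, -0.0287, 0.1269]
tcp_rot: [-0.0, 0.976, 0.218, -0.0]
ft_force: [-0.3, -0.1, -1.1]
finger_gap: 0.0288
finger_force: 39.8
```

>>> {"op": "step_arm", "data": {"dp": [[0.014,-0.023,0.01],[0.028,-0.046,0.02],[0.0429,-0.0683,0.03],[0.0429,-0.0683,0.03]], "twist": [[0,0,0.15],[0,0,0.3],[0,0,0.424],[0,0,0.424]]}}

```text
t: 24.58
tool_pos: [0.5289, 0.0502, 0.0966]
tcp_rot: [0.0, 1.0, 0.008, -0.001]
ft_force: [-0.2, -0.8, -0.6]
finger_gap: 0.0287
finger_force: 39.8
```

>>> {"op": "step_arm", "data": {"dp": [[0,0,0.025],[0,0,0.05],[0,0,0.065],[0,0,0.069],[0,0,0.069]], "twist": [[0,0,0],[0,0,0],[0,0,0],[0,0,0],[0,0,0]]}}

```text
t: 25.2
tool_pos: [0.5297, 0.05, 0.0292]
tcp_rot: [0.0, 1.0, 0.007, 0.0]
ft_force: [-0.4, 0.3, -0.7]
finger_gap: 0.0286
finger_force: 39.8
```

>>> {"op": "step_arm", "data": {"dp": [[0,0,0.002],[0,0,0.004],[0,0,0.0055],[0,0,0.0068],[0,0,0.0068]], "twist": [[0,0,0],[0,0,0],[0,0,0],[0,0,0],[0,0,0]]}}

```text
t: 25.82
tool_pos: [0.5295, 0.0504, 0.0224]
tcp_rot: [-0.0, 1.0, 0.006, 0.0]
ft_force: [-1.8, 0.2, 4.0]
finger_gap: 0.029
finger_force: 40.3
```

>>> {"op": "step_arm", "data": {"dp": [[0,0,0],[0,0,0],[0,0,0]], "twist": [[0,0,0],[0,0,0],[0,0,0]], "grip": 0.6}}

```text
t: 26.2
tool_pos: [0.5294, 0.0504, 0.022]
tcp_rot: [0.0, 1.0, 0.006, 0.0]
ft_force: [0.1, 0.1, 0.1]
finger_gap: 0.0509
finger_force: 0.0
```

>>> {"op": "step_arm", "data": {"dp": [[0,0,-0.02],[0,0,-0.05],[0,0,-0.08],[0,0,-0.09],[0,0,-0.09]], "twist": [[0,0,0],[0,0,0],[0,0,0],[0,0,0],[0,0,0]]}}

```text
t: 26.82
tool_pos: [0.5295, 0.0504, 0.112]
tcp_rot: [-0.0, 1.0, 0.006, 0.0]
ft_force: [-0.3, 0.2, -0.6]
finger_gap: 0.0509
finger_force: 0.0
```

>>> {"op": "step_arm", "data": {"dp": [[0,0,0],[0,0,0],[0,0,0],[0,0,0],[0,0,0]], "twist": [[0,0,-0.17],[0,0,-0.34],[0,0,-0.51],[0,0,-0.68],[0,0,-0.8]], "grip": 0.85}}

```text
t: 27.45
tool_pos: [0.5287, 0.0503, 0.1105]
tcp_rot: [-0.0, 0.918, 0.397, -0.001]
ft_force: [-0.2, -0.3, 1.0]
finger_gap: 0.072
finger_force: 0.0
```

>>> {"op": "step_arm", "data": {"dp": [[0,0,0],[0,0,0],[0,0,0],[0,0,0],[0,0,0]], "twist": [[0,0,-0.17],[0,0,-0.34],[0,0,-0.51],[0,0,-0.68],[0,0,-0.771]]}}

```text
t: 28.08
tool_pos: [0.5288, 0.0503, 0.1106]
tcp_rot: [-0.001, 0.701, 0.713, -0.001]
ft_force: [-0.4, 0.4, -0.1]
finger_gap: 0.0724
finger_force: 0.0
```

Run:
```python
from h import *
plan((.5297,.0502,.035,.7))
```

```text
now [0.5288 0.0503 0.1106] yang 0.98 t 28.075
[-0.0001, 0.0011, 0.0756] [-0.002, 0.0, 0.005]
```

>>> {"op": "step_arm", "data": {"dp": [[0,0,0.03],[0,0,0.055],[0,0,0.07],[0,0,0.075],[0,0,0.075]], "twist": [[0,0,0.004],[0,0,0.004],[0,0,0.004],[0,0,0.004],[0,0,0.004]]}}

```text
t: 28.7
tool_pos: [0.5295, 0.0503, 0.0371]
tcp_rot: [-0.0, 0.704, 0.71, -0.0]
ft_force: [0.7, 0.8, -0.4]
finger_gap: 0.0725
finger_force: 0.0
```

>>> {"op": "step_arm", "data": {"dp": [[0,0,0.004],[0,0,0.008],[0,0,0.011],[0,0,0.0125],[0,0,0.0125]], "twist": [[0,0,0],[0,0,0],[0,0,0],[0,0,0],[0,0,0]]}}

```text
t: 29.32
tool_pos: [0.5294, 0.0504, 0.0245]
tcp_rot: [-0.0, 0.704, 0.71, -0.0]
ft_force: [-0.7, -0.3, -0.2]
finger_gap: 0.0725
finger_force: 0.0
```

>>> {"op": "step_arm", "data": {"dp": [[0,0,0],[0,0,0],[0,0,0],[0,0,0],[0,0,0]], "twist": [[0,0,0],[0,0,0],[0,0,0],[0,0,0],[0,0,0]], "grip": 0.4, "grip_force": 40}}

```text
t: 29.95
tool_pos: [0.5295, 0.0504, 0.0251]
tcp_rot: [0.0, 0.704, 0.71, 0.0]
ft_force: [-1.2, -0.1, 6.0]
finger_gap: 0.0506
finger_force: 40.5
```

>>> {"op": "step_arm", "data": {"dp": [[0,0,-0.02],[0,0,-0.06],[0,0,-0.1],[0,0,-0.11],[0,0,-0.11]], "twist": [[0,0,0],[0,0,0],[0,0,0],[0,0,0],[0,0,0]]}}

```text
t: 30.58
tool_pos: [0.5294, 0.0504, 0.1344]
tcp_rot: [0.0, 0.704, 0.71, 0.0]
ft_force: [0.5, -0.2, -1.3]
finger_gap: 0.0501
finger_force: 42.0
```

Run:
```python
from h import *
plan((.545,.12,.13,.7),(.555,.1657,.13,.7))
```

```text
now [0.5294 0.0504 0.1344] yang 0.52 t 30.575
[0.0695, 0.0163, 0.0044] [0.0, 0.0, -0.003]
[0.0456, 0.0106, 0.0] [0.0, 0.0, 0.0]
```

>>> {"op": "step_arm", "data": {"dp": [[0.025,0.005,0.002],[0.05,0.01,0.004],[0.0695,0.0163,0.0044],[0.0695,0.0163,0.0044]], "twist": [[0,0,-0.003],[0,0,-0.003],[0,0,-0.003],[0,0,-0.003]]}}

```text
t: 31.08
tool_pos: [0.545, 0.1209, 0.1292]
tcp_rot: [-0.0, 0.702, 0.712, -0.001]
ft_force: [-0.2, 0.2, -0.1]
finger_gap: 0.0504
finger_force: 42.0
```

>>> {"op": "step_arm", "data": {"dp": [[0.015,0.004,0],[0.03,0.008,0],[0.0456,0.0106,0],[0.0456,0.0106,0],[0.0456,0.0106,0]], "twist": [[0,0,0],[0,0,0],[0,0,0],[0,0,0],[0,0,0]]}}

```text
t: 31.7
tool_pos: [0.555, 0.1656, 0.1301]
tcp_rot: [-0.0, 0.703, 0.711, -0.0]
ft_force: [0.9, -0.3, -0.6]
finger_gap: 0.0504
finger_force: 42.0
```

>>> {"op": "step_arm", "data": {"dp": [[0,0,0.015],[0,0,0.03],[0,0,0.045],[0,0,0.055],[0,0,0.055]], "twist": [[0,0,0],[0,0,0],[0,0,0],[0,0,0],[0,0,0]]}}

```text
t: 32.33
tool_pos: [0.5547, 0.1656, 0.0742]
tcp_rot: [-0.0, 0.703, 0.711, -0.001]
ft_force: [0.3, -0.4, -1.0]
finger_gap: 0.0508
finger_force: 41.9
```

Run:
```python
from h import *
plan((.555,.1657,.05,.7))
```

```text
now [0.5547 0.1656 0.0742] yang 0.69 t 32.325
[0.0001, 0.0003, 0.0242] [-0.002, 0.0, -0.0]
```

>>> {"op": "step_arm", "data": {"dp": [[0,0,0.006],[0,0,0.012],[0,0,0.018],[0,0,0.024],[0,0,0.024]], "twist": [[0,0,0],[0,0,0],[0,0,0],[0,0,0],[0,0,0]]}}

```text
t: 32.95
tool_pos: [0.5549, 0.1657, 0.0507]
tcp_rot: [-0.0, 0.703, 0.711, -0.0]
ft_force: [-0.8, 0.1, -1.1]
finger_gap: 0.0501
finger_force: 41.9
```

>>> {"op": "step_arm", "data": {"dp": [[0,0,0.003],[0,0,0.006],[0,0,0.009],[0,0,0.009]], "twist": [[0,0,0],[0,0,0],[0,0,0],[0,0,0]]}}

```text
t: 33.45
tool_pos: [0.555, 0.1657, 0.042]
tcp_rot: [-0.0, 0.703, 0.711, -0.0]
ft_force: [-0.3, -0.1, -0.3]
finger_gap: 0.0501
finger_force: 42.0
```

>>> {"op": "step_arm", "data": {"dp": [[0,0,0.0008],[0,0,0.0015],[0,0,0.0015]], "twist": [[0,0,0],[0,0,0],[0,0,0]]}}

```text
t: 33.83
tool_pos: [0.5552, 0.1657, 0.0407]
tcp_rot: [0.0, 0.703, 0.711, 0.0]
ft_force: [0.5, -0.1, -0.6]
finger_gap: 0.0505
finger_force: 42.0
```

>>> {"op": "step_arm", "data": {"dp": [[0,0,0.0008],[0,0,0.0013],[0,0,0.0013]], "twist": [[0,0,0],[0,0,0],[0,0,0]]}}

```text
t: 34.2
tool_pos: [0.5551, 0.1657, 0.0393]
tcp_rot: [-0.0, 0.703, 0.711, -0.0]
ft_force: [-0.0, -0.5, -0.4]
finger_gap: 0.0504
finger_force: 42.0
```

>>> {"op": "step_arm", "data": {"dp": [[0,0,0.0005],[0,0,0.001],[0,0,0.001]], "twist": [[0,0,0],[0,0,0],[0,0,0]]}}

```text
t: 34.58
tool_pos: [0.5556, 0.1657, 0.0391]
tcp_rot: [0.0, 0.703, 0.711, 0.0]
ft_force: [-1.5, -0.7, 7.7]
finger_gap: 0.0503
finger_force: 42.8
```

>>> {"op": "step_arm", "data": {"dp": [[0,0,-0.0005],[0,0,-0.0005],[0,0,-0.0005],[0,0,-0.0005]], "twist": [[0,0,0],[0,0,0],[0,0,0],[0,0,0]], "grip": 0.73}}

```text
t: 35.08
tool_pos: [0.5551, 0.1657, 0.0388]
tcp_rot: [-0.0, 0.703, 0.711, -0.0]
ft_force: [-0.3, 0.0, -0.6]
finger_gap: 0.0623
finger_force: 0.0
```

>>> {"op": "step_arm", "data": {"dp": [[0,0,-0.01],[0,0,-0.03],[0,0,-0.06],[0,0,-0.11],[0,0,-0.11]], "twist": [[0,0,0],[0,0,0],[0,0,0],[0,0,0],[0,0,0]]}}

```text
t: 35.7
tool_pos: [0.5572, 0.1662, 0.154]
tcp_rot: [0.002, 0.703, 0.711, 0.003]
ft_force: [0.1, 0.5, -0.8]
finger_gap: 0.0622
finger_force: 0.0
```

Run:
```python
from h import *
plan((.49,.19,.15,-45),(.42,.2145,.15,-89.3),(.42,.2145,.053,-89.3))
```

```text
now [0.5572 0.1662 0.154 ] yang 0.69 t 35.7
[0.0246, -0.0669, 0.0035] [0.007, -0.005, 0.797]
[-0.0322, -0.0668, 0.0] [0.0, 0.0, 0.773]
[0.0, 0.0, 0.097] [0.0, 0.0, 0.0]
```

>>> {"op": "step_arm", "data": {"dp": [[0.005,-0.015,0],[0.01,-0.03,0],[0.015,-0.045,0],[0.0246,-0.065,0],[0.0246,-0.065,0]], "twist": [[0,0,0.17],[0,0,0.34],[0,0,0.51],[0,0,0.68],[0,0,0.797]], "grip": 0}}

```text
t: 36.33
tool_pos: [0.4886, 0.1899, 0.1492]
tcp_rot: [-0.0, 0.925, 0.381, -0.0]
ft_force: [0.5, -0.9, -0.0]
finger_gap: 0.0001
finger_force: 0.0
```

>>> {"op": "step_arm", "data": {"dp": [[-0.008,-0.016,0],[-0.016,-0.032,0],[-0.024,-0.05,0],[-0.0322,-0.0668,0],[-0.0322,-0.0668,0]], "twist": [[0,0,0.17],[0,0,0.34],[0,0,0.51],[0,0,0.68],[0,0,0.773]]}}

```text
t: 36.95
tool_pos: [0.4187, 0.2142, 0.1492]
tcp_rot: [0.0, 1.0, 0.005, -0.0]
ft_force: [0.5, -0.3, 0.2]
finger_gap: 0.0002
finger_force: 0.0
```

Run:
```python
from h import *
from station import bot
p=bot.snapshot('side');q=bot.snapshot('top')
a=cv2.resize(p['image'][90:170,180:290,::-1],(550,400),interpolation=cv2.INTER_CUBIC)
b=cv2.resize(q['image'][150:220,115:185,::-1],(250,250),interpolation=cv2.INTER_CUBIC)
c=np.zeros((400,800,3),np.uint8);c[:,:550]=a;c[:250,550:]=b
cv2.imwrite('pics/c6.png',c)
plan((.42,.2145,.053,-89.3),(.44,.2147,.053,-89.3))
```

```text
now [0.4196 0.214  0.1493] yang -89.3 t 37.05
[0.0004, -0.0004, 0.0963] [-0.0, -0.0, -0.0]
[0.02, 0.0, 0.0] [0.0, 0.0, 0.0]
```

View pics/c6.png

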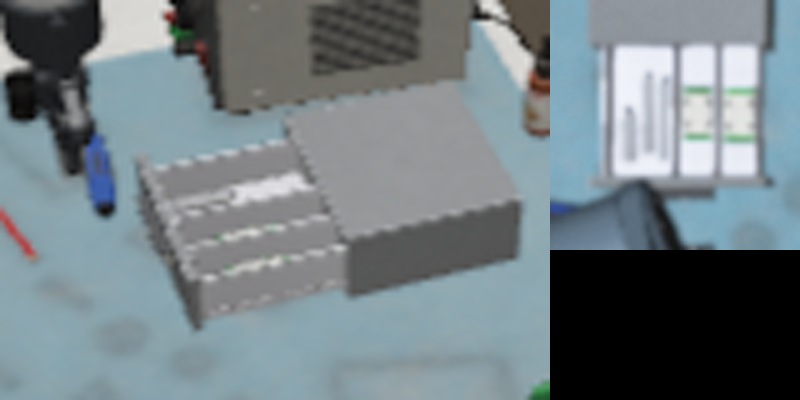

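Both carriages lie flat in their lanes, at inset (697,113) and (740,113). The gripper is in front of the drawer and clear of the screwdriver at (100,185).

>>> {"op": "step_arm", "data": {"dp": [[0,0,0.03],[0,0,0.06],[0,0,0.09],[0,0,0.0963],[0,0,0.0963]], "twist": [[0,0,0],[0,0,0],[0,0,0],[0,0,0],[0,0,0]]}}

```text
t: 37.67
tool_pos: [0.4201, 0.214, 0.053]
tcp_rot: [0.0, 1.0, 0.007, 0.0]
ft_force: [-0.3, 0.3, -0.1]
finger_gap: 0.0001
finger_force: 0.0
```

>>> {"op": "step_arm", "data": {"dp": [[0.007,0,0],[0.014,0,0],[0.021,0,0],[0.028,0,0],[0.034,0,0]], "twist": [[0,0,0],[0,0,0],[0,0,0],[0,0,0],[0,0,0]]}}

```text
t: 38.3
tool_pos: [0.4544, 0.2144, 0.0526]
tcp_rot: [-0.0, 1.0, 0.006, 0.0]
ft_force: [-0.7, 0.0, 0.2]
finger_gap: 0.0
finger_force: 0.0
```

>>> {"op": "step_arm", "data": {"dp": [[0.005,0,0],[0.01,0,0],[0.015,0,0],[0.02,0,0],[0.025,0,0]], "twist": [[0,0,0],[0,0,0],[0,0,0],[0,0,0],[0,0,0]]}}

```text
t: 38.92
tool_pos: [0.479, 0.2147, 0.0525]
tcp_rot: [0.0, 1.0, 0.006, -0.0]
ft_force: [-2.2, 0.1, -1.1]
finger_gap: -0.0
finger_force: 0.8
```

>>> {"op": "step_arm", "data": {"dp": [[0.005,0,0],[0.01,0,0],[0.015,0,0],[0.02,0,0],[0.025,0,0]], "twist": [[0,0,0],[0,0,0],[0,0,0],[0,0,0],[0,0,0]]}}

```text
t: 39.55
tool_pos: [0.5042, 0.2151, 0.0526]
tcp_rot: [0.0, 1.0, 0.006, -0.0]
ft_force: [-2.0, -0.6, -1.2]
finger_gap: 0.0001
finger_force: 0.8
```

>>> {"op": "step_arm", "data": {"dp": [[0.005,0,0],[0.01,0,0],[0.015,0,0],[0.02,0,0],[0.025,0,0]], "twist": [[0,0,0],[0,0,0],[0,0,0],[0,0,0],[0,0,0]]}}

```text
t: 40.17
tool_pos: [0.5292, 0.2154, 0.0526]
tcp_rot: [0.0, 1.0, 0.006, -0.0]
ft_force: [-0.6, -0.8, -0.0]
finger_gap: -0.0
finger_force: 0.8
```

>>> {"op": "step_arm", "data": {"dp": [[0.005,0,0],[0.01,0,0],[0.015,0,0],[0.02,0,0],[0.025,0,0]], "twist": [[0,0,0],[0,0,0],[0,0,0],[0,0,0],[0,0,0]]}}

```text
t: 40.8
tool_pos: [0.5542, 0.2157, 0.0526]
tcp_rot: [-0.0, 1.0, 0.006, 0.0]
ft_force: [-1.4, -0.9, 0.1]
finger_gap: -0.0001
finger_force: 0.8
```

>>> {"op": "step_arm", "data": {"dp": [[0.003,0,0],[0.006,0,0],[0.009,0,0],[0.012,0,0],[0.015,0,0]], "twist": [[0,0,0],[0,0,0],[0,0,0],[0,0,0],[0,0,0]]}}

```text
t: 41.42
tool_pos: [0.569, 0.2159, 0.0527]
tcp_rot: [-0.0, 1.0, 0.006, 0.0]
ft_force: [-1.9, -1.1, 0.6]
finger_gap: 0.0001
finger_force: 0.8
```

>>> {"op": "step_arm", "data": {"dp": [[0.002,0,0],[0.004,0,0],[0.006,0,0],[0.008,0,0],[0.008,0,0]], "twist": [[0,0,0],[0,0,0],[0,0,0],[0,0,0],[0,0,0]]}}

```text
t: 42.05
tool_pos: [0.5771, 0.2161, 0.0526]
tcp_rot: [-0.0, 1.0, 0.006, 0.0]
ft_force: [-0.4, -0.6, 1.2]
finger_gap: 0.0001
finger_force: 0.0
```

>>> {"op": "step_arm", "data": {"dp": [[0.001,0,0],[0.002,0,0],[0.003,0,0],[0.004,0,0],[0.004,0,0]], "twist": [[0,0,0],[0,0,0],[0,0,0],[0,0,0],[0,0,0]]}}

```text
t: 42.68
tool_pos: [0.581, 0.216, 0.0526]
tcp_rot: [-0.0, 1.0, 0.006, 0.0]
ft_force: [-0.8, -0.6, 0.2]
finger_gap: -0.0001
finger_force: 0.2
```

>>> {"op": "step_arm", "data": {"dp": [[0.001,0,0],[0.002,0,0],[0.003,0,0]], "twist": [[0,0,0],[0,0,0],[0,0,0]]}}

```text
t: 43.05
tool_pos: [0.5838, 0.216, 0.0526]
tcp_rot: [0.0, 1.0, 0.006, -0.0]
ft_force: [-1.6, 0.1, 0.5]
finger_gap: 0.0002
finger_force: 0.8
```

>>> {"op": "step_arm", "data": {"dp": [[0.001,0,0],[0.002,0,0],[0.003,0,0]], "twist": [[0,0,0],[0,0,0],[0,0,0]]}}

```text
t: 43.42
tool_pos: [0.5846, 0.2161, 0.0524]
tcp_rot: [0.0, 1.0, 0.006, -0.003]
ft_force: [-18.9, 0.3, 12.6]
finger_gap: 0.0001
finger_force: 9.2
```

>>> {"op": "step_arm", "data": {"dp": [[0.001,0,0],[0.002,0,0],[0.002,0,0]], "twist": [[0,0,0],[0,0,0],[0,0,0]]}}

```text
t: 43.8
tool_pos: [0.5847, 0.2161, 0.0524]
tcp_rot: [0.001, 1.0, 0.007, -0.005]
ft_force: [-26.6, 0.2, 18.6]
finger_gap: 0.0002
finger_force: 13.4
```

The drawer has reached its stop. I'll back off slowly and check.

>>> {"op": "step_arm", "data": {"dp": [[-0.003,0,0],[-0.006,0,0],[-0.015,0,0],[-0.04,0,0],[-0.07,0,0]], "twist": [[0,0,0],[0,0,0],[0,0,0],[0,0,0],[0,0,0]]}}

```text
t: 44.42
tool_pos: [0.5181, 0.2152, 0.0526]
tcp_rot: [-0.0, 1.0, 0.006, 0.0]
ft_force: [-0.2, -0.2, -0.1]
finger_gap: -0.0
finger_force: 0.0
```

>>> {"op": "step_arm", "data": {"dp": [[-0.03,0,-0.03],[-0.07,0,-0.07],[-0.1,0,-0.1],[-0.1,0,-0.1],[-0.1,0,-0.1]], "twist": [[0,0,0],[0,0,0],[0,0,0],[0,0,0],[0,0,0]]}}

```text
t: 45.05
tool_pos: [0.4192, 0.214, 0.1523]
tcp_rot: [-0.0, 1.0, 0.006, 0.0]
ft_force: [-0.3, 1.2, -0.4]
finger_gap: -0.0002
finger_force: 0.0
```

Run:
```python
from station import bot
import cv2,numpy as np
p=bot.snapshot('side');q=bot.snapshot('top')
a=cv2.resize(p['image'][...,::-1],(512,384))[80:280,120:]
b=cv2.resize(q['image'][100:235,110:340,::-1],(690,405),interpolation=cv2.INTER_CUBIC)
c=np.zeros((600,800,3),np.uint8);c[:195,:392]=a[:195];c[195:,:690]=b
cv2.imwrite('pics/c7.png',c)
```

```text
(no output)
```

View pics/c7.png

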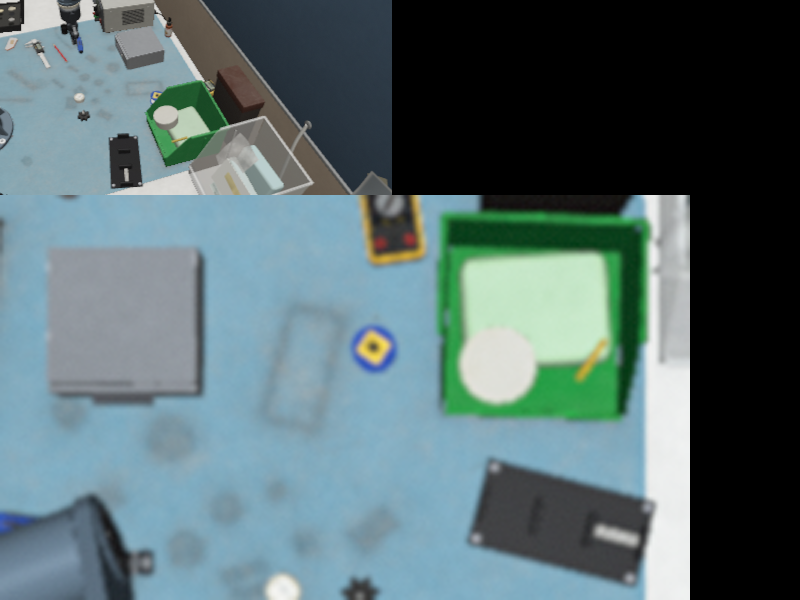

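The drawer is closed, with its front at (125,388). The post is still in the cradle at (616,533), and the bystanders that can be seen are where they were. Handing in.

```bash
python3 -c "
from station import bot
print(bot.sign_off())"
```

```text
the job is handed in; nothing more can be done
None
```

I lowered the two carriages flat into the two narrow lanes and pushed the drawer gently home against its stop; the post is still in the cradle, nothing else was moved, and the job is handed in at about 45 s.

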